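# Lock the auger into the juicer

### The job

Take the auger out of the wooden stand and fit it into the juicer: press it lightly on the hidden drive in the bowl and work it round until its tongue drops into the drive's slot and it sits fully home. Then turn it clockwise (seen from above) to the stop, so that its grip fin lines up with the two ribs on the bowl's rim, and let go. Leave the other things on the worktop where they are.

Things in the scene. Friction and masses are not known exactly. Their poses are not given: they have to be found in the camera images.
- auger_grip (a point): The auger, a loose grey upright spindle 162 mm long, about 0.2 kg; this point is the centre of its grip fin, on its axis. z up along the spindle, x along the fin's width. Fin: upright plate on top, 44 mm wide (x), 12 mm thick (y), 46 mm high; pinch it across its thickness from above. The body ends in a flat shoulder, 44 mm across, 103 mm below this point; a tongue follows to 139 mm below.
- auger: The auger's lower end: origin at the tip of its tongue, on its axis, z up, x along the tongue's width (same as the fin's). The tongue is a flat steel blade 30 mm wide (x), 8.5 mm thick (y), 36 mm long; the two corners of its end are rounded (6 mm). It looks the same after a half turn, and fits either way round.
- juicer: The juicer, fixed: white base 116 x 124 mm, 115 mm high, with an open grey bowl on top (112 mm outside, walls 45 mm high, rim 160 mm above the worktop, inside 100 mm wide), a spout at the front (-x) and two small ribs on the rim, at +x and -x. Origin: centre of the underside; z up, x runs through both ribs.
- juicer_seat (a point): Centre of the bowl's flat floor, 115 mm above the worktop, where the guide bore (35 mm wide, 14 mm deep) begins; axes as the juicer's. A 12 mm high cone round it narrows from 60 to 35 mm and leads into the bore. Auger home: its shoulder rests in the cone, fin's centre 107 mm above this point. Tongue only resting on the drive, not in the slot: fin's centre 125 mm above this point.
- juicer_bore (a point): Centre of the bore's bottom, 14 mm below the floor: top of the drive, a disc with a slot 34.5 x 12 mm, 21 mm deep. At the start the slot's long side is at an unknown angle, 30 to 80 degrees anticlockwise (from above) of the ribs' line. The tongue drops in within 6 degrees of it. The drive turns stiffly (0.12 N m), stays put, and has a clockwise stop where the fin is in line with the ribs.
- stand: Wooden parts stand, fixed, 95 x 85 mm, 80 mm high; origin at the centre of its underside. The auger stands upright in its round 35 mm hole, tongue down, shoulder resting on the top, fin's centre 183 mm above the worktop. Stand and juicer may have changed sides.
- scale: Bystander, not to be moved: small flat kitchen scale, 104 x 88 x 18 mm; origin at the centre of its underside.
- mug: Bystander, not to be moved: dark mug with a handle, 78 x 116 x 97 mm; origin at the centre of its underside.
- glass: Bystander, not to be moved: small clear glass, 49 mm wide, 62 mm high; origin at the centre of its underside.
- jar: Bystander, not to be moved: sugar jar with black lid, 66 mm wide, 110 mm high; origin at the centre of its underside.
- bowl: Bystander, not to be moved: white bowl, 150 mm wide, 67 mm high; origin at the centre of its underside.
- spice: Bystander, not to be moved: spice jar, 46 mm wide, 105 mm high; origin at the centre of its underside.
There are look-alikes about, which are no part of the job. Leave any green or purple look-alike of the auger alone.

How it is judged:
On the way, in this order (a step that is already met when the one before it is completed fails the run):
1. the auger's tongue has dropped into the slot of the drive (z of auger_grip in the frame of juicer_seat below 0.118 m and horizontal distance between auger_grip and juicer_seat below 0.01 m and angle between auger_grip's own z axis and vertical below 0.12 rad), for 0.2 s.
2. the auger, fully home, is turned to the stop with its fin in line with the ribs (z of auger_grip in the frame of juicer_seat below 0.112 m and horizontal distance between auger_grip and juicer_seat below 0.01 m and angle between auger_grip's own z axis and vertical below 0.12 rad and angle between the x axis of auger_grip and the x axis of juicer_seat, either way round below 0.26 rad), for 0.2 s.
At the end, for the whole second after the job is handed in: The auger stands upright (within 7 degrees) in the juicer, fully home (fin's centre at most 112 mm above the bowl's floor, within 10 mm of the bowl's axis), turned clockwise to the stop (fin within 15 degrees of the line through the two ribs), released and at rest (all of step 2 and contact force between auger and the fingers below 0.2 N and linear speed of auger below 0.02 m/s); the robot touches nothing.
It fails at once if a bystander (scale, mug, glass, jar, bowl or spice jar) is moved by more than 40 mm (distance of any of scale, mug, glass, jar, bowl, spice from where it was at the start of the episode above 0.04 m).
It also fails if it takes over 64 s, if anything falls off the work surface, if the arm or the gripper's body presses on something with over 40 N, if the wrist force passes 120 N, or if a joint passes its speed limit or range.

### The arm

A 7-joint arm with a two-finger parallel gripper is mounted at the origin on a cart in front of the work surface, level with it; the furniture and walls round the work are solid. World frame = base frame: x ahead of the robot, y to its left, z up, the work surface at z = 0. Lengths are in m, angles in rad, forces in N, time in s.
With the tool pointing down it reaches from about 0.4 to 0.85 m from the base axis. Payload 10.4 kg.
Tool frame: the origin (TCP) lies midway between the tips of the shut fingers; the grasp point (between the pads) lies 19 mm behind it; z points along the fingers, y is the line along which they close (so a half turn about z gives the same grasp; the last joint's range is limited). The gripper opens to 85 mm and grips with 20 to 120 N. Pads are 22 mm wide; open, the fingers measure 114 mm over their backs; the gripper's body (76 mm by 85 mm) begins 54 mm behind the grasp point. The pads swing forward as they close: fully open they stand 13 mm farther back than shut.
Start: joints at [-1.337, 0.332, -0.065, 1.46, 0.022, 1.35, -0.088], TCP at [0.159, 0.605, 0.231] pointing down, gripper open.
Joint ranges: [-2.6, 2.6], [-0.5, 2.12], [-1.47, 1.34], [0.16, 2.42], [-1.27, 4.41], [0.06, 2.06], [-2.6, 2.6]. Speed limits (rad/s): [2.22, 2.22, 2.79, 2.79, 3.14, 3.14, 3.14].

### API

Orientations are given as a unit quaternion [x, y, z, w].
In Python, from workcell import get_obs, camera, camera_params, hand_in gives the robot as it stands.
- The arm moves only by the tool carry_out, never from a script. Its argument "commands" is a list that holds one entry, the list of rows, each a list of 6 numbers: the shift along the tool's x, y, z in units of 40 mm (1.0 is 40 mm), then the turn, a rotation vector about the tool's x, y, z in units of 6 degrees (1.0 is 6 degrees). In form: [[[x, y, z, ax, ay, az], ...]]. A call has 1 to 20 rows; each row shifts and turns the commanded pose from where the row before left it, along the tool's axes as they then stand; what a row does not reach is not made up. A row lasts 1/12 s, in which the tool goes at most 41.7 mm and 7.16 degrees, less where a joint would pass 70% of its speed; a pose out of reach is approached as far as the arm can. A call is refused whole if a number of a shift passes 1 or a number of a turn 1, either way. A call with a gripper value outside its range is refused whole. "hand" is the closure, from -1 (fully open) to 1 (shut), set as the call begins (left out, the last holds). The fingers move at their own pace and stop on an object; "force" is the grip in N (left out, the last holds). Time passes only in rows, so rows that do not move let the fingers close. It gives the time, the measured TCP pose, the force, the opening and the grip force at its end, in the units of the state.
- get_obs(): the state, without advancing time (a new reading comes with each control period).
- camera(name): name is "scene" or "top" or "wrist"; returns the picture (420x560x3 uint8, red, green, blue); there is no depth.
- camera_params(name): a dict with "mtx" (3x3 intrinsics, pixels), "k1" (the pictures are not rectified: a ray, as slopes to the right and down, at radius r is drawn at 1 + k1 r^2 times it, then the intrinsics apply), "R" (3x3) and "t" (3): a world point X has camera coordinates R X + t. Camera axes: x right, y down, z forward; pixel columns grow to the right and rows downward; lengths in m; the calibration is good to about 2 mm. A picture is of the moment at which its call begins: read the wrist's pose just before it. camera_params takes no time and is no camera call; for the wrist camera it gives the pose at the moment of the call.
- hand_in(): hands the job in; it is judged then, once.
The state is a dict: "clock": time; "joint_pos": joint angles; "joint_velocities": joint speeds; "tau": joint torques, N m; "position": TCP position; "ee_rot": TCP orientation; "ft_force": force on the tool from outside, world axes, zero at the start; "torque": the same for the moment, N m; "grip_width": opening from 0.0 (shut) to 1.0 (fully open); "grasp_force": force on a finger pad.
Only numpy, scipy, OpenCV 4.12 (cv2) and the standard library are available. Lean on these libraries where they do the work, as an engineer would, in place of code of your own. Each camera call takes 0.05 s, during which the arm holds its last target. There are 200 camera calls.

## Working session

There is one attempt and no reset: what is moved stays moved. The work goes in short steps, Python scripts to look and compute and a tool call to move; the robot and the scene stay as the last step left them, time stands still between calls to the robot, and variables do not carry over. Pictures are saved under pics/ and viewed, at most 10 in all, crops included, and the job is handed in when it is done.

Besides the shell and the picture viewer there is one more tool, called after ">>>" as name(argument=value, ...), one argument or row to a line, values as JSON. carry_out: Moves the arm, as the interface text tells. Its arguments: {"type":"object","properties":{"commands":{"type":"array"},"hand":{"type":"number"},"force":{"type":"number"}},"required":["commands"]}

```bash
mkdir -p pics; python3 - <<'E'
from workcell import *
import cv2,numpy as np
o=get_obs();print({k:np.round(v,3) for k,v in o.items()})
for n in("scene","top"):
    cv2.imwrite(f"pics/{n}0.png",camera(n)[:,:,::-1]);p=camera_params(n);print(n,p)
E
```

```text
{'clock': np.float64(0.0), 'joint_pos': array([-1.337,  0.333, -0.065,  1.461,  0.022,  1.35 , -0.088]), 'joint_velocities': array([ 0.001, -0.002, -0.001, -0.002, -0.001,  0.   ,  0.001]), 'tau': array([ 0.0000e+00, -6.2545e+01,  4.9000e-02, -3.9160e+01,  1.6000e-02,
        1.0000e-02,  0.0000e+00]), 'position': array([0.159, 0.604, 0.231]), 'ee_rot': array([ 0.128,  0.992, -0.001, -0.   ]), 'ft_force': array([-0.031,  0.545,  0.617]), 'torque': array([-0.026, -0.039, -0.012]), 'grasp_force': np.float64(0.0), 'grip_width': np.float64(0.999)}
scene {'mtx': array([[451.31202751,   0.        , 277.94451793],
       [  0.        , 451.31202751, 207.87968779],
       [  0.        ,   0.        ,   1.        ]]), 'k1': -0.07165985028456277, 'R': array([[ 0.5466844 , -0.8372988 , -0.00817801],
       [-0.58155873, -0.37264508, -0.72313559],
       [ 0.60243307,  0.40008294, -0.69065768]]), 't': array([-0.30259298,  0.40324975,  1.25143529])}
top {'mtx': array([[419.9588868 ,   0.        , 270.80542643],
       [  0.        , 419.9588868 , 209.06496572],
       [  0.        ,   0.        ,   1.        ]]), 'k1': 0.011680437221287998, 'R': array([[-0.01140858, -0.99968719, -0.02225686],
       [-0.98639406,  0.01490194, -0.1637214 ],
       [ 0.16400186,  0.02008621, -0.98625551]]), 't': array([7.00743196e-04, 5.25686205e-01, 1.39962582e+00])}
```

View pics/scene0.png

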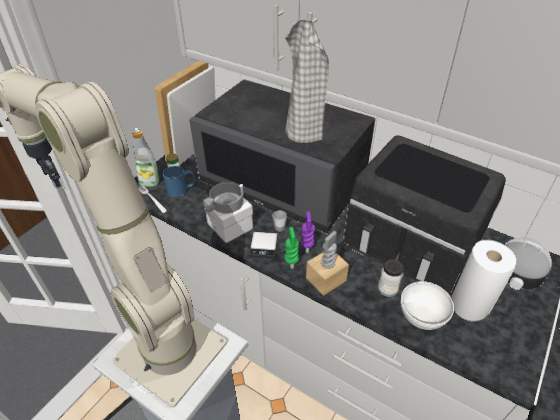

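View pics/top0.png

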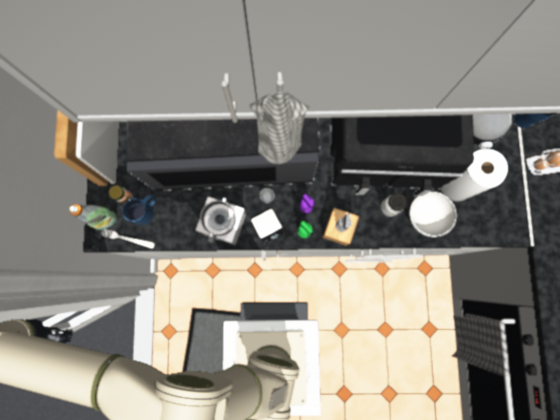

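The scene shows the juicer at scene px (230,212) and the stand with the grey auger at (328,265), with green and purple look-alikes between them. In the top view the juicer is at (220,220) and the auger at (342,222). I'll zoom in.

```bash
python3 - <<'E'
import cv2,numpy as np
a=cv2.imread("pics/top0.png")[185:255,185:375];b=cv2.imread("pics/scene0.png")[175:300,185:375]
f=lambda i:cv2.resize(i,None,fx=4,fy=4,interpolation=cv2.INTER_CUBIC)
cv2.imwrite("pics/crop0.png",cv2.resize(np.vstack([f(a),f(b)]),None,fx=.75,fy=.75) if 0 else np.vstack([f(a)[:, :],f(b)[:300]]))
E
```

```text
(no output)
```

View pics/crop0.png

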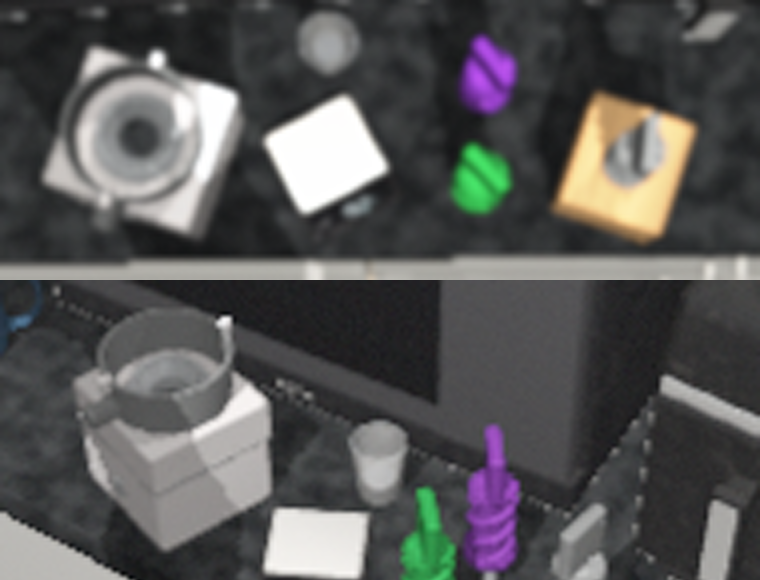

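```bash
cat > h.py <<'E'
from workcell import *
import cv2,numpy as np
from scipy.spatial.transform import Rotation as Ro
def ray(p,u,v):
    d=np.array([p['k1'],0,0,0,0],float)
    xy=cv2.undistortPoints(np.array([[[u,v]]],float),p['mtx'],d)[0,0]
    D=p['R'].T@np.array([*xy,1]); return -p['R'].T@p['t'],D
def onz(p,u,v,z):
    C,D=ray(p,u,v); return C+D*(z-C[2])/D[2]
def proj(p,X):
    c=p['R']@np.asarray(X,float)+p['t']; a=c[:2]/c[2]; a=a*(1+p['k1']*(a@a))
    return a*p['mtx'][0,0]+p['mtx'][:2,2]
def shift(target):  # world target TCP pos -> tool axes units
    o=get_obs();R=Ro.from_quat(o['ee_rot']);return R.inv().apply(np.array(target)-o['position'])/0.04
E
python3 - <<'E'
from h import *
p=camera_params('top')
c=lambda x,y:(185+(x+.5)/4-.5,185+(y+.5)/4-.5)
print('bore',onz(p,*c(137,137),.108)); print('rib',onz(p,*c(157,60),.163)); print('rim',onz(p,*c(132,133),.16))
for q in((652,122),(640,150)):print('fin top',onz(p,*c(*q),.206),onz(p,*c(*q),.183))
print('stand',[onz(p,*c(*q),.08).round(3) for q in((600,92),(696,125),(652,240),(556,205))])
print('sp',onz(p,*c(105,205),.15))
for n in('wrist',):
    w=camera_params(n);o=get_obs();R=Ro.from_quat(o['ee_rot']).as_matrix()
    print(w, 'cam in tool',R.T@(-w['R'].T@w['t']-o['position']),'Rcam_tool',(w['R']@R).round(3), R.round(3))
E
```

```text
bore [0.48489507 0.1629236  0.108     ]
rib [0.53829407 0.1395749  0.163     ]
rim [0.48063761 0.15931628 0.16      ]
fin top [ 0.47652786 -0.24157095  0.206     ] [ 0.4799497  -0.24533578  0.183     ]
fin top [ 0.45533144 -0.23168777  0.206     ] [ 0.45836651 -0.23527227  0.183     ]
stand [array([ 0.521, -0.22 ,  0.08 ]), array([ 0.492, -0.298,  0.08 ]), array([ 0.397, -0.258,  0.08 ]), array([ 0.427, -0.18 ,  0.08 ])]
sp [0.42505125 0.18160694 0.15      ]
{'mtx': array([[346.57009486,   0.        , 284.38797214],
       [  0.        , 346.57009486, 216.26620617],
       [  0.        ,   0.        ,   1.        ]]), 'k1': -0.0226178508626278, 'R': array([[ 0.25303273,  0.96745684, -0.0013009 ],
       [ 0.92537615, -0.24163407,  0.29204787],
       [ 0.28222937, -0.0751015 , -0.95640282]]), 't': array([-0.62434351, -0.03930509,  0.37813897])} cam in tool [ 7.34705634e-02 -9.25405465e-05 -1.41708493e-01] Rcam_tool [[ 0.001  1.     0.   ]
 [-0.956  0.001 -0.292]
 [-0.292  0.     0.956]] [[-0.967  0.254 -0.   ]
 [ 0.254  0.967 -0.001]
 [-0.    -0.001 -1.   ]]
```

>>> carry_out(
  commands=[
    [[0,0,-0.9,0,0,0],[0,0,-0.9,0,0,0],[0,0,-0.9,0,0,0],[-0.59,-0.51,0,0,0,0],[-0.59,-0.51,0,0,0,0],[-0.59,-0.51,0,0,0,0],[-0.59,-0.51,0,0,0,0],[-0.59,-0.51,0,0,0,0],[-0.59,-0.51,0,0,0,0],[-0.59,-0.51,0,0,0,0],[-0.59,-0.51,0,0,0,0],[-0.59,-0.51,0,0,0,0],[-0.59,-0.51,0,0,0,0],[-0.59,-0.51,0,0,0,0],[-0.59,-0.51,0,0,0,0],[-0.59,-0.51,0,0,0,0],[-0.59,-0.51,0,0,0,0],[-0.59,-0.51,0,0,0,0],[-0.59,-0.51,0,0,0,0],[-0.59,-0.51,0,0,0,0]],
  ],
)

```text
clock: 1.77
position: [0.4592, 0.1657, 0.3391]
ee_rot: [0.128, 0.992, 0.0, -0.0]
ft_force: [0.2, 0.5, 0.1]
grip_width: 0.998
grasp_force: 0.0
```

```bash
python3 - <<'E'
from h import *
import pickle
p=camera_params('wrist');cv2.imwrite('pics/w1.png',camera('wrist')[:,:,::-1]);pickle.dump(p,open('w1.pkl','wb'))
o=get_obs();print(o['clock'],o['position'],o['ee_rot'],o['joint_pos'],o['joint_velocities'])
E
```

```text
1.8167 [0.46225498 0.1596077  0.33922509] [ 1.31705363e-01  9.91288377e-01 -7.61892670e-04  6.85866743e-04] [-0.81903634 -0.02692226  0.38624842  1.64485096  0.0121773   1.52134236
  0.87310536] [-0.02183589 -0.01842808 -0.03026787  0.01401536  0.01498123  0.00783601
 -0.14445228]
```

View pics/w1.png

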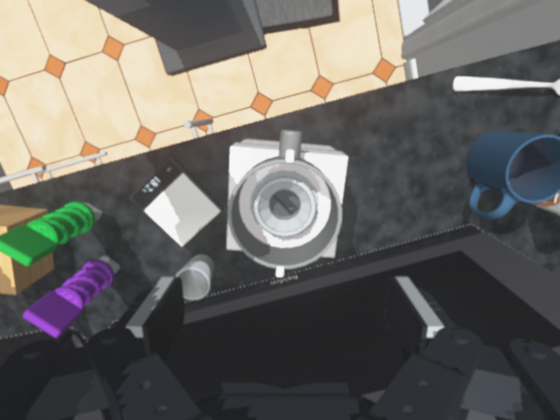

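The juicer is centred at wrist px (286,208), with the ribs at (290,156) and (280,272). The slot shows as a dark line in the bore near (287,205). I'll measure on a settled picture.

```bash
python3 - <<'E'
from h import *
import pickle
camera('wrist');p=camera_params('wrist');im=camera('wrist')[:,:,::-1].copy();cv2.imwrite('pics/w2.png',im);pickle.dump(p,open('w2.pkl','wb'))
o=get_obs();print(o['position'],o['joint_velocities'].round(3))
for z,l in((.163,'rib'),):
  g=im.min(2); n,L,S,c=cv2.connectedComponentsWithStats((g>225).astype('uint8'))
  for i in range(1,n):
    if 3<S[i,4]<200 and 220<c[i][0]<350 and 130<c[i][1]<290: print(c[i],S[i],onz(p,*c[i],z))
cv2.imwrite('pics/c2.png',cv2.resize(im[140:290,220:355],None,fx=4,fy=4,interpolation=cv2.INTER_CUBIC))
E
```

```text
[0.45953438 0.16494801 0.33908897] [-0.032 -0.003 -0.061  0.007 -0.015  0.001 -0.027]
[292.5        152.60869565] [289 147   8  12  92] [0.42728082 0.17867446 0.163     ]
[308.5 185.5] [303 181  11  12  18] [0.46062194 0.18536796 0.163     ]
[310.75 219.25] [309 216   5   7   8] [0.49327342 0.179491   0.163     ]
[283.04477612 268.43283582] [280 264   7  10  67] [0.53642031 0.14018335 0.163     ]
```

View pics/c2.png

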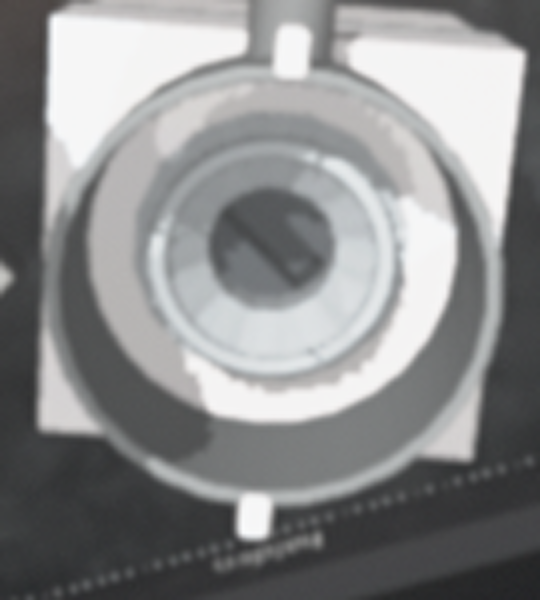

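```bash
python3 - <<'E'
from h import *
import pickle
p=pickle.load(open('w2.pkl','rb'))
c=lambda x,y:(220+(x+.5)/4-.5,140+(y+.5)/4-.5)
print('bore rim',onz(p,*c(272,248),.114),'r',onz(p,*c(210,248),.114),onz(p,*c(334,248),.114))
print('cone top',onz(p,*c(272,258),.127))
a=onz(p,*c(226,210),.101);b=onz(p,*c(297,285),.101);print(a,b,np.degrees(np.arctan2(*(b-a)[1::-1])), np.linalg.norm(a-b))
im=cv2.imread('pics/w2.png',0)
cv2.imwrite('pics/c3.png',cv2.resize(cv2.equalizeHist(im[182:222,268:308]),None,fx=14,fy=14,interpolation=cv2.INTER_CUBIC))
E
```

```text
bore rim [0.48301078 0.15961199 0.114     ] r [0.47859997 0.14325358 0.114     ] [0.48742   0.1759702 0.114    ]
cone top [0.48234635 0.15968248 0.127     ]
[0.47231049 0.14921419 0.101     ] [0.49869416 0.16291226 0.101     ] 27.437763401365633 0.029727686264513546
```

View pics/c3.png

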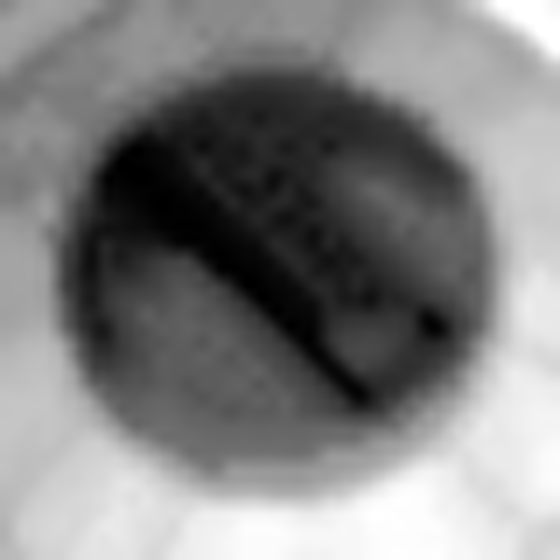

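The slot's lit edge runs in that crop from (180,245) to (355,415), which puts it at a world yaw of about 27°, or 46° ccw of the ribs. Juicer centre is about (0.4826, 0.1595) and its yaw about -19.5°. Next I look at the auger from above.

>>> carry_out(
  commands=[
    [[-0.11,-0.54,0,0,0,0],[-0.11,-0.54,0,0,0,0],[-0.11,-0.54,0,0,0,0],[-0.11,-0.54,0,0,0,0],[-0.11,-0.54,0,0,0,0],[-0.11,-0.54,0,0,0,0],[-0.11,-0.54,0,0,0,0],[-0.11,-0.54,0,0,0,0],[-0.11,-0.54,0,0,0,0],[-0.11,-0.54,0,0,0,0],[-0.11,-0.54,0,0,0,0],[-0.11,-0.54,0,0,0,0],[-0.11,-0.54,0,0,0,0],[-0.11,-0.54,0,0,0,0],[-0.11,-0.54,0,0,0,0],[-0.11,-0.54,0,0,0,0],[-0.11,-0.54,0,0,0,0],[-0.11,-0.54,0,0,0,0],[0,0,0,0,0,0],[0,0,0,0,0,0]],
  ],
)

```text
clock: 3.58
position: [0.4366, -0.2287, 0.3391]
ee_rot: [0.129, 0.992, 0.0, -0.0]
ft_force: [0.1, 1.1, -0.3]
grip_width: 0.999
grasp_force: 0.0
```

```bash
python3 - <<'E'
from h import *
import pickle
p=camera_params('wrist');im=camera('wrist')[:,:,::-1].copy();pickle.dump(p,open('w3.pkl','wb'));cv2.imwrite('pics/w3.png',im)
o=get_obs();print(o['clock'],o['position'],o['ee_rot'],o['joint_pos'].round(3),o['joint_velocities'].round(3))
u=proj(p,[.459,-.239,.19]);print(u);x,y=u.astype(int);print(x-70,y-70)
cv2.imwrite('pics/c4.png',cv2.resize(im[max(y-70,0):y+70,max(x-70,0):x+70],None,fx=4,fy=4,interpolation=cv2.INTER_CUBIC))
E
```

```text
3.6333 [ 0.43685564 -0.22777709  0.33903168] [ 1.27616313e-01  9.91823553e-01  1.92464714e-04 -2.83170418e-04] [-0.509 -0.058  0.875  1.654  0.044  1.525  1.678] [-0.009 -0.007 -0.017  0.004  0.001  0.001 -0.001]
[279.63600798 226.06470479]
209 156
```

View pics/c4.png

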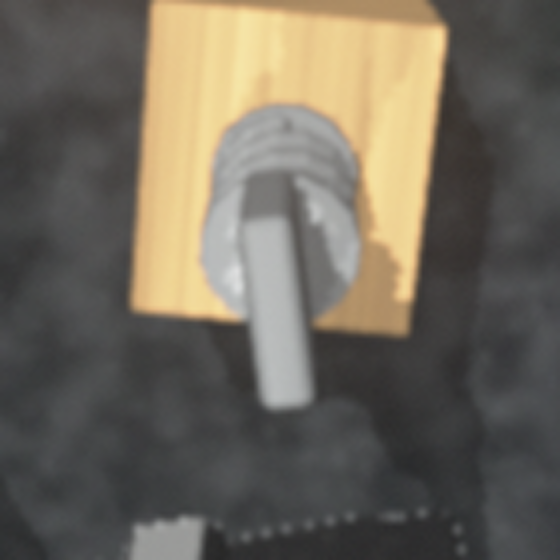

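The fin's top face has crop corners (243,222), (293,215), (313,403), (262,408).

```bash
python3 - <<'E'
from h import *
import pickle
p=pickle.load(open('w3.pkl','rb'))
c=lambda x,y:(209+(x+.5)/4-.5,156+(y+.5)/4-.5)
P=[onz(p,*c(*q),.206) for q in((243,222),(293,215),(313,403),(262,408))]
print(np.round(P,4));C=np.mean(P,0);a=(P[3]+P[2]-P[0]-P[1])/2;b=(P[1]+P[2]-P[0]-P[3])/2
yaw=np.degrees(np.arctan2(a[1],a[0]));print(C,np.linalg.norm(a),np.linalg.norm(b),yaw)
S=[onz(p,*c(*q),.08) for q in((151,2),(445,27),(410,333),(132,312))];print(np.round(S,4),np.mean(S,0))
R=Ro.from_quat(get_obs()['ee_rot']).as_matrix();t=np.degrees(np.arctan2(-R[1,0],-R[0,0]));print('tool',t,'diff',yaw-t)
print(shift([C[0],C[1],.183-.019]))
E
```

```text
[[ 0.4391 -0.2423  0.206 ]
 [ 0.4403 -0.2319  0.206 ]
 [ 0.482  -0.2385  0.206 ]
 [ 0.4803 -0.2494  0.206 ]]
[ 0.46044628 -0.24050044  0.206     ] 0.041991424812604386 0.010728132841002012 -9.403248891198661
[[ 0.4027 -0.2651  0.08  ]
 [ 0.4312 -0.185   0.08  ]
 [ 0.5203 -0.2166  0.08  ]
 [ 0.4919 -0.2976  0.08  ]] [ 0.46153944 -0.24106394  0.08      ]
tool -14.663735011650076 diff 5.260486120451414
[-0.65375072 -0.1597808   4.37534434]
```

>>> carry_out(
  commands=[
    [[-0.33,-0.08,0,0,0,-0.44],[-0.33,-0.08,0,0,0,-0.44],[0,0,0.7,0,0,0],[0,0,0.7,0,0,0],[0,0,0.7,0,0,0],[0,0,0.7,0,0,0],[0,0,0.7,0,0,0],[0,0,0.4,0,0,0],[0,0,0.32,0,0,0],[0,0,0,0,0,0],[0,0,0,0,0,0]],
  ],
)

```text
clock: 4.55
position: [0.4609, -0.2398, 0.1702]
ee_rot: [0.081, 0.997, 0.0, -0.001]
ft_force: [0.1, -0.1, 0.3]
grip_width: 0.999
grasp_force: 0.0
```

>>> carry_out(
  commands=[
    [[0,0,0,0,0,0],[0,0,0,0,0,0],[0,0,0,0,0,0],[0,0,0,0,0,0],[0,0,0,0,0,0],[0,0,0,0,0,0],[0,0,0,0,0,0],[0,0,0,0,0,0],[0,0,0,0,0,0],[0,0,0,0,0,0]],
  ],
  hand=1,
  force=70,
)

```text
clock: 5.38
position: [0.461, -0.2414, 0.1708]
ee_rot: [0.082, 0.997, -0.0, 0.0]
ft_force: [0.6, -0.0, 4.4]
grip_width: 0.128
grasp_force: 68.5
```

>>> carry_out(
  commands=[
    [[0,0,-0.8,0,0,0],[0,0,-0.8,0,0,0],[0,0,-0.8,0,0,0],[0,0,-0.8,0,0,0],[0,0,-0.8,0,0,0],[0.073,0.665,0,0,0,0],[0.073,0.665,0,0,0,0],[0.073,0.665,0,0,0,0],[0.073,0.665,0,0,0,0],[0.073,0.665,0,0,0,0],[0.073,0.665,0,0,0,0],[0.073,0.665,0,0,0,0],[0.073,0.665,0,0,0,0],[0.073,0.665,0,0,0,0],[0.073,0.665,0,0,0,0],[0.073,0.665,0,0,0,0],[0.073,0.665,0,0,0,0],[0.073,0.665,0,0,0,0],[0.073,0.665,0,0,0,0],[0.073,0.665,0,0,0,0]],
  ],
)

```text
clock: 7.05
position: [0.4825, 0.1606, 0.3298]
ee_rot: [0.082, 0.997, -0.0, -0.001]
ft_force: [0.8, 0.1, -0.9]
grip_width: 0.131
grasp_force: 68.9
```

>>> carry_out(
  commands=[
    [[0,0,0,0,0,-0.87],[0,0,0,0,0,-0.87],[0,0,0,0,0,-0.87],[0,0,0,0,0,-0.87],[0,0,0,0,0,-0.87],[0,0,0,0,0,-0.87],[0,0,0,0,0,-0.87],[0,0,0,0,0,0],[0,0,0,0,0,0],[0,0,0,0,0,0]],
  ],
)

```text
clock: 7.88
position: [0.4828, 0.1593, 0.3302]
ee_rot: [-0.233, 0.973, -0.0, -0.0]
ft_force: [-1.3, 0.5, -2.3]
grip_width: 0.129
grasp_force: 68.9
```

```bash
python3 - <<'E'
from h import *
import pickle
camera('wrist');camera('wrist')
p=camera_params('wrist');im=camera('wrist')[:,:,::-1].copy();cv2.imwrite('pics/w4.png',im)
o=get_obs();R=Ro.from_quat(o['ee_rot']).as_matrix();print(o['clock'],o['position'],np.degrees(np.arctan2(-R[1,0],-R[0,0])),R[:,2],o['joint_pos'].round(3),o['ft_force'],o['grip_width'])
print(shift([.4826,.1595,.24]))
cv2.imwrite('pics/c5.png',im[100:420,150:450])
E
```

```text
8.0333 [0.48289185 0.15940882 0.33040469] 27.016319168355505 [-1.64812056e-04 -4.99111190e-05 -9.99999985e-01] [-0.873  0.021  0.477  1.621 -0.009  1.503  1.647] [-0.27450066  0.04170254 -1.3413067 ] 0.13532309696333134
[0.00508159 0.0052763  2.26011831]
```

View pics/c5.png

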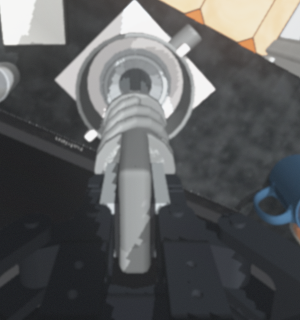

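The auger is held upright over the bowl, so I descend to just above the drive.

>>> carry_out(
  commands=[
    [[0,0,0.4,0,0,0],[0,0,0.4,0,0,0],[0,0,0.4,0,0,0],[0,0,0.4,0,0,0],[0,0,0.3,0,0,0],[0,0,0.2,0,0,0],[0,0,0.1,0,0,0],[0,0,0,0,0,0],[0,0,0,0,0,0]],
  ],
)

```text
clock: 8.78
position: [0.4832, 0.1596, 0.243]
ee_rot: [-0.234, 0.972, 0.0, 0.0]
ft_force: [0.5, -0.4, -1.2]
grip_width: 0.136
grasp_force: 69.0
```

>>> carry_out(
  commands=[
    [[0,0,0.05,0,0,0],[0,0,0.05,0,0,0],[0,0,0.05,0,0,0],[0,0,0.05,0,0,0],[0,0,0.05,0,0,0],[0,0,0.05,0,0,0],[0,0,0.05,0,0,0],[0,0,0,0,0,0]],
  ],
)

```text
clock: 9.45
position: [0.4827, 0.1594, 0.228]
ee_rot: [-0.234, 0.972, -0.0, -0.0]
ft_force: [0.1, 0.0, -2.0]
grip_width: 0.125
grasp_force: 69.0
```

>>> carry_out(
  commands=[
    [[0,0,0.03,0,0,0],[0,0,0.03,0,0,0],[0,0,0.03,0,0,0],[0,0,0.03,0,0,0],[0,0,0,0,0,0]],
  ],
)

```text
clock: 9.87
position: [0.4828, 0.1595, 0.2234]
ee_rot: [-0.234, 0.972, 0.0, -0.0]
ft_force: [0.1, 0.4, -1.3]
grip_width: 0.13
grasp_force: 69.0
```

Already 4 mm below the drive-contact height with no force, so the tongue is entering the slot. I continue down to home.

>>> carry_out(
  commands=[
    [[0,0,0.05,0,0,0],[0,0,0.05,0,0,0],[0,0,0.05,0,0,0],[0,0,0.05,0,0,0],[0,0,0.05,0,0,0],[0,0,0.05,0,0,0],[0,0,0.03,0,0,0],[0,0,0,0,0,0],[0,0,0,0,0,0]],
  ],
)

```text
clock: 10.62
position: [0.4829, 0.1595, 0.2105]
ee_rot: [-0.234, 0.972, 0.0, -0.0]
ft_force: [-0.6, -0.1, -1.3]
grip_width: 0.132
grasp_force: 69.0
```

>>> carry_out(
  commands=[
    [[0,0,0.03,0,0,0],[0,0,0.01,0,0,0.5],[0,0,0,0,0,0.5],[0,0,0,0,0,0.5],[0,0,0,0,0,0.5],[0,0,0,0,0,0.5],[0,0,0,0,0,0.5],[0,0,0,0,0,0.5],[0,0,0,0,0,0.5],[0,0,0,0,0,0.5],[0,0,0,0,0,0.5],[0,0,0,0,0,0.5],[0,0,0,0,0,0.5],[0,0,0,0,0,0.5],[0,0,0,0,0,0.5],[0,0,0,0,0,0.3],[0,0,0,0,0,0],[0,0,0,0,0,0]],
  ],
)

```text
clock: 12.12
position: [0.483, 0.1596, 0.2095]
ee_rot: [0.145, 0.989, 0.0, 0.0]
ft_force: [-3.3, -0.5, 5.0]
grip_width: 0.132
grasp_force: 70.0
```

```bash
cat > st.py <<'E'
from h import *
o=get_obs();R=Ro.from_quat(o['ee_rot']).as_matrix();print(o['clock'],o['position'].round(4),np.degrees(np.arctan2(-R[1,0],-R[0,0])),o['ft_force'].round(1),o['torque'].round(2),o['grip_width'])
E
python3 st.py
```

```text
12.1167 [0.483  0.1596 0.2095] -16.639594103047248 [-3.3 -0.5  5. ] [-0.26  0.8   0.08] 0.13207891405421343
```

>>> carry_out(
  commands=[
    [[0,0,0,0,0,0.25],[0,0,0,0,0,0.25],[0,0,0,0,0,0.15],[0,0,0,0,0,0],[0,0,0,0,0,0]],
  ],
)

```text
clock: 12.53
position: [0.483, 0.1596, 0.2095]
ee_rot: [0.178, 0.984, 0.0, 0.0]
ft_force: [-2.6, -1.0, 6.1]
grip_width: 0.133
grasp_force: 70.1
```

```bash
python3 st.py
```

```text
12.5333 [0.483  0.1596 0.2095] -20.523059460225973 [-2.6 -1.   6.1] [-0.26  0.81  0.13] 0.13302263110744297
```

>>> carry_out(
  commands=[
    [[0,0,0,0,0,0],[0,0,0,0,0,0],[0,0,0,0,0,0],[0,0,0,0,0,0],[0,0,0,0,0,0],[0,0,0,0,0,0],[0,0,0,0,0,0],[0,0,0,0,0,0],[0,0,-0.2,0,0,0],[0,0,-0.4,0,0,0],[0,0,-0.6,0,0,0],[0,0,-0.6,0,0,0],[0,0,-0.6,0,0,0],[0,0,-0.6,0,0,0],[0,0,-0.5,0,0,0],[0,0,0,0,0,0],[0,0,0,0,0,0],[0,0,0,0,0,0]],
  ],
  hand=-1,
)

```text
clock: 14.03
position: [0.4828, 0.1594, 0.3486]
ee_rot: [0.179, 0.984, -0.0, -0.0]
ft_force: [-1.0, 0.3, -0.3]
grip_width: 1.0
grasp_force: 0.0
```

```bash
python3 - <<'E'
from h import *
p=camera_params('wrist');im=camera('wrist')[:,:,::-1].copy();print(get_obs()['position'],get_obs()['grip_width'])
# expected fin top corners at home, yaw along ribs
t=np.radians(-20);a=np.array([np.cos(t),np.sin(t)]);b=np.array([-a[1],a[0]])
for s,q in((-1,-1),(1,-1),(1,1),(-1,1)):
    u=proj(p,[*(np.array([.483,.1596])+s*.022*a+q*.006*b),.245]);print(u.round(1));cv2.circle(im,tuple(u.round().astype(int)),1,(0,0,255),-1)
cv2.imwrite('pics/c6.png',cv2.resize(im[80:300,180:400],None,fx=2.5,fy=2.5))
E
```

```text
[0.48259907 0.15938551 0.34819624] 0.998528406152823
[276.1 185.5]
[277.  242.5]
[292.9 242.4]
[292.7 185.3]
```

View pics/c6.png

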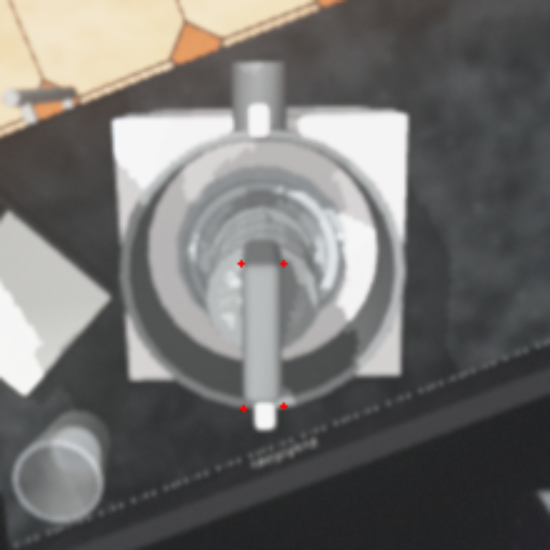

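The fin's top face sits at crop px (262,264)–(262,405), where the fully home pose predicts it. It lines up with the ribs at (259,120) and (265,415), and the gripper is clear.

```bash
python3 -c "
from workcell import *
print(hand_in())"
```

```text
the job is handed in; nothing more can be done
None
```

The auger is in the juicer, fully home and turned clockwise to within about 1° of the ribs; it's released with the gripper clear, and I handed the job in at about 14 s (no verdict was returned).

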